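Nudge the sample disc into its inspection pocket and switch on the hold-down

TASK

Slide the loose round aluminium disc across the black fixture bed, round the bolted stop block, until it drops flat into the large shallow round pocket; push it along, do not lift it off the bed. Then turn the grey knob that is sunk in the round well of the same plate clockwise (seen from above) all the way to its stop, to switch on the vacuum hold-down. Leave the steel weight, the gauge blocks and the other things lying about where they are.

Things in the scene. Friction and masses are not known exactly. Their poses are not given: they have to be found in the camera images.
- disc_center (a point): Centre (half-way up) of the loose disc to be slid: plain aluminium, 96 mm diameter, 26 mm thick, about 0.5 kg, lying flat on the bed at the start; too wide to grip across. Its z axis is its own axis. Once seated, its centre is 4 mm above the bed's top face and its upper face stands 17 mm above that face.
- bed: Black fixture bed, fixed: 360 mm (its x) by 620 mm (its y), level top face 45 mm above the table. Origin: centre of its underside, on the table. Flush in its top lie two plates, 170 mm wide (y), 360 mm long (x), centred at its y = +190 and -190 mm: the pocket plate and the plain plate, on which the disc starts; which is on which side varies.
- plain_plate: The plain plate of the bed, fixed; origin at the centre of its underside, on the table, axes as the bed's. Its only recess is 62 mm wide and 9 mm deep, at its x = -100 mm; it is not the pocket, and the disc slides straight over it.
- pocket_mouth (a point): Centre of the mouth of the large round pocket, level with the bed's top face; 105 mm diameter, 9 mm deep, flat floor, open on top, axes as the bed's. The disc drops in when its centre comes within about 4 mm of this point. It lies 45 mm ahead (bed +x) of the centre line of the bed.
- knob_grip (a point): Gripping point of the sunk knob, on its upright axis, 33 mm above the table (12 mm below the bed's top). The knob: a grey upright bar 44 mm long (x axis of this frame, turns with it), 12 mm thick, top 40.5 mm above the table, on a 42 mm round skirt. It stands in a round well of 91 mm diameter, floor 10 mm above the table, rim at the bed's top, 145 mm nearer the robot (bed -x) than the pocket.
- hold_knob (a joint): Angle of the knob in rad: 0 with its bar along the bed's x axis, growing as it turns clockwise seen from above, stop at 1.6; it stays where it is left (about 0.05 N m friction). It starts between 0.1 and 0.6.
- stop_block: Aluminium stop block bolted to the middle strip of the bed, immovable: 110 mm along the bed's x, 36 mm along its y, 40 mm high. Origin at the centre of its underside, on the bed's top face.
- weight: Loose steel weight standing on the middle strip of the bed, near the robot: 44 mm diameter, 58 mm high, origin at the centre of its underside. Leave it alone.
- gauge_a: Loose steel gauge block lying on an end strip of the bed: 60 mm (its x) by 24 by 22 mm high, origin at the centre of its underside. Leave it alone.
- gauge_b: The same kind of gauge block, on the other end strip. Leave it alone.
- screwdriver: Loose screwdriver on the table to the robot's right, beside the bed. Leave it alone.
- mug: Loose white mug, 80 mm wide, 90 mm high, on the table to the left of the bed. Leave it alone.
- jar: Loose jar, 60 mm wide, 80 mm high, on the table to the right of the bed. Leave it alone.
- brush: Loose brush on the table to the robot's left, beside the bed. Leave it alone.
Mind the look-alikes: they are no part of the job. What is meant by the part that bears disc_center is not green, pink or red, and is the larger of those in its own colour.

How it is judged:
By the outcome, as a careful person would: the job done as asked, in the order asked, and still so for the second after the job is handed in, with the robot touching nothing.
It also fails if it takes over 69 s, if anything falls off the work surface, if the arm or the gripper's body presses on something with over 40 N, if the wrist force passes 120 N, or if a joint passes its speed limit or range.

ROBOT

A 7-joint arm with a two-finger parallel gripper is mounted at the origin on the work surface. World frame = base frame: x ahead of the robot, y to its left, z up, the work surface at z = 0. Lengths are in m, angles in rad, forces in N, time in s.
With the tool pointing down it reaches from about 0.4 to 0.85 m from the base axis. Payload 10.4 kg.
Tool frame: the origin (TCP) lies between the finger pads; the fingertips stand tcp_to_tips ahead of it and the grasp point (between the pads) lies 8 mm behind it (tcp_to_tips is the distance from the TCP to the fingertips, in m); z points along the fingers, y is the line along which they close (so a half turn about z gives the same grasp; the last joint's range is limited). The gripper opens to 85 mm and grips with 20 to 120 N. Pads are 22 mm wide; open, the fingers measure 114 mm over their backs; the gripper's body (76 mm by 85 mm) begins 54 mm behind the grasp point. The pads swing forward as they close: fully open they stand 13 mm farther back than shut.
Start: joints at [-1.253, 0.332, -0.065, 1.46, 0.022, 1.35, -0.088], TCP at [0.209, 0.589, 0.242] pointing down, gripper open.
Joint ranges: [-2.6, 2.6], [-0.5, 2.12], [-1.47, 1.34], [0.16, 2.42], [-1.27, 4.41], [0.06, 2.06], [-2.6, 2.6]. Speed limits (rad/s): [2.22, 2.22, 2.79, 2.79, 3.14, 3.14, 3.14].

INTERFACE

Orientations are given as a unit quaternion [x, y, z, w].
In Python, from workcell import * gives the robot as it stands.
- The arm moves only by the tool apply_moves, never from a script. Its argument "rows" is a list of rows, each an object of numbers: "x", "y", "z": the shift along the tool's x, y, z in mm; "ax", "ay", "az": the turn, a rotation vector about the tool's x, y, z in degrees; "gripper": the closure, from 0 (fully open) to 1 (shut). A call has 1 to 5 rows; each row shifts and turns the commanded pose from where the row before left it, along the tool's axes as they then stand; what a row does not reach is not made up. A row lasts 1/12 s, in which the tool goes at most 41.7 mm and 7.16 degrees, less where a joint would pass 70% of its speed; a pose out of reach is approached as far as the arm can. A call with a gripper value outside its range is refused whole. The fingers move at their own pace and stop on an object; "newtons" is the grip in N (left out, the last holds). Time passes only in rows, so rows that do not move let the fingers close. It gives the time, the measured TCP pose, the force, the opening and the grip force at its end, in the units of the state.
- get_obs(): the state, without advancing time (a new reading comes with each control period).
- camera(name): name is "scene" or "top"; returns a dict with "color" (480x640x3 uint8, red, green, blue), "fov_y" (degrees; the focal length in pixels is half the picture's height over the tangent of half this angle, whatever the lens; pixels are square), "cx", "cy" (the principal point, pixels), "k1" (the pictures are not rectified: a ray, as slopes to the right and down, at radius r is drawn at 1 + k1 r^2 times it, then the intrinsics apply), "rvec" (rotation vector, rad) and "tvec" (3), from world to camera coordinates, as OpenCV has them. Camera axes: x right, y down, z forward; pixel columns grow to the right and rows downward; lengths in m; the calibration is good to about 2 mm. A picture is of the moment at which its call begins. There is no depth.
- hand_in(): hands the job in; it is judged then, once.
The state is a dict: "clock": time; "joint_pos": joint angles; "joint_velocities": joint speeds; "tau": joint torques, N m; "position": TCP position; "ee_rot": TCP orientation; "ft_force": force on the tool from outside, world axes, zero at the start; "torque": the same for the moment, N m; "grip_width": opening from 0.0 (shut) to 1.0 (fully open); "grasp_force": force on a finger pad.
Only numpy, scipy, OpenCV 4.12 (cv2) and the standard library are available. Lean on these libraries where they do the work, as an engineer would, in place of code of your own. Each camera call takes 0.05 s, during which the arm holds its last target. There are 200 camera calls.

## Working session

There is one attempt and no reset: what is moved stays moved. The work goes in short steps, Python scripts to look and compute and a tool call to move; the robot and the scene stay as the last step left them, time stands still between calls to the robot, and variables do not carry over. Pictures are saved under pics/ and viewed, at most 10 in all, crops included, and the job is handed in when it is done.

Besides the shell and the picture viewer there is one more tool, called after "Request:" in YAML: its name, and indented under it one key for each argument. apply_moves: Moves the arm, as the interface text tells. Its arguments: {"type":"object","properties":{"rows":{"type":"array","items":{"type":"object","properties":{"x":{"type":"number"},"y":{"type":"number"},"z":{"type":"number"},"ax":{"type":"number"},"ay":{"type":"number"},"az":{"type":"number"},"gripper":{"type":"number"}}}},"newtons":{"type":"number"}},"required":["rows"]}

```bash
mkdir -p pics; ls
cat > h.py <<'E'
from workcell import *
import numpy as np, cv2
from scipy.spatial.transform import Rotation as R
def cam(n,save=None):
    c=camera(n)
    if save: cv2.imwrite('pics/'+save,c['color'][:,:,::-1])
    return c
def KD(c):
    f=240/np.tan(np.radians(c['fov_y'])/2)
    return np.array([[f,0,c['cx']],[0,f,c['cy']],[0,0,1]]),np.array([c['k1'],0,0,0.])
def px2w(c,uv,z):
    K,D=KD(c); uv=np.array(uv,float).reshape(-1,1,2)
    n=cv2.undistortPointsIter(uv,K,D,None,None,(3,50,1e-9)).reshape(-1,2)
    Rm=cv2.Rodrigues(np.array(c['rvec'],float))[0]; t=np.array(c['tvec'],float).ravel()
    o=-Rm.T@t; d=np.c_[n,np.ones(len(n))]@Rm
    return o+d*((z-o[2])/d[:,2])[:,None]
def w2px(c,p):
    K,D=KD(c)
    return cv2.projectPoints(np.array(p,float).reshape(-1,1,3),np.array(c['rvec'],float),np.array(c['tvec'],float),K,D)[0].reshape(-1,2)
E
python3 - <<'E'
from h import *
c=cam('top','t0.png'); d=cam('scene','s0.png')
for k in (c,d): print({a:b for a,b in k.items() if a!='color'})
print(get_obs())
E
```

```text
pics
{'fov_y': 54.00334533482007, 'cx': 317.45606480497713, 'cy': 242.087577212541, 'k1': -0.1062092174239121, 'rvec': array([ 2.17373151, -2.15557371,  0.11340496]), 'tvec': array([0.05620104, 0.52661651, 1.12038573])}
{'fov_y': 57.12370822938687, 'cx': 326.7236067731689, 'cy': 228.6771842180201, 'k1': 0.021895401418655796, 'rvec': array([ 1.87465305,  1.86066357, -0.57915167]), 'tvec': array([-0.07701427, -0.38582638,  1.41412298])}
{'clock': 0.1, 'joint_pos': array([-1.25258398,  0.33284568, -0.06469037,  1.46084584,  0.02162788,
        1.34990661, -0.08847181]), 'joint_velocities': array([-0.00181389, -0.00131916,  0.0004283 , -0.00486993, -0.00013339,
        0.00080015,  0.00066437]), 'tau': array([ 1.03554201e-03, -6.26750135e+01,  4.89159452e-02, -3.92428458e+01,
        1.63305074e-02,  6.81694335e-03,  1.03300536e-05]), 'position': array([0.20881748, 0.58874566, 0.24157785]), 'ee_rot': array([ 1.69560843e-01,  9.85519504e-01, -6.51192025e-04, -6.71484743e-05]), 'ft_force': array([ 0.05822588,  0.40599925, -0.10697786]), 'torque': array([ 0.00157207, -0.00693015,  0.0160562 ]), 'grasp_force': 0.0, 'grip_width': 0.9982496159143128}
```

```bash
python3 -c "
import workcell;print([n for n in dir(workcell) if n[0]!='_'])"
```

```text
['MotionError', 'camera', 'get_obs', 'hand_in', 'tcp_to_tips']
```

View pics/t0.png

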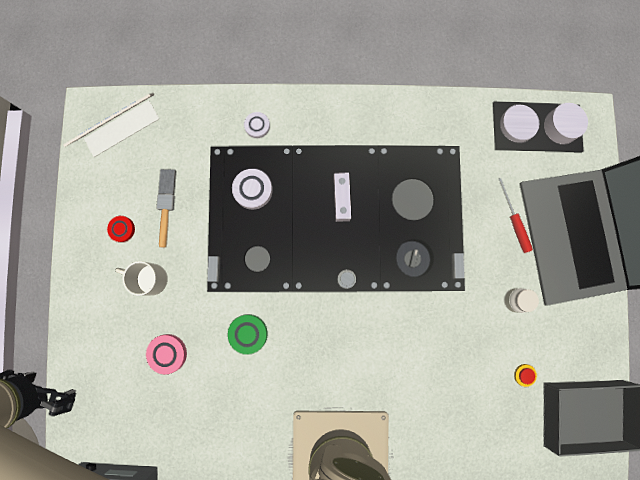

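View pics/s0.png

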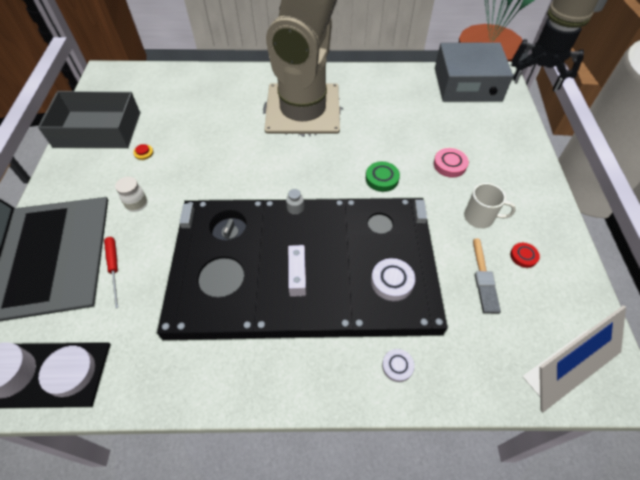

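Top view: candidates for the disc are the aluminium ring-marked disc on the bed (252,188), the smaller aluminium one off the bed (257,125), green (247,334), pink (166,354), red (121,229), and the tray cylinders (520,123) and (570,122). I choose (252,188): aluminium, the larger one, on the plain plate. The pocket is at (413,200), the knob at (414,258) and the stop block at (343,196).

Run:
```python
from h import *
c=cam('top'); im=c['color']; g=cv2.cvtColor(im,cv2.COLOR_RGB2GRAY).astype(int)
def blob(mask,seed):
    n,l,s,ce=cv2.connectedComponentsWithStats(mask.astype(np.uint8))
    i=l[seed[1],seed[0]]; m=(l==i).astype(np.uint8)
    k=max(cv2.findContours(m,0,1)[0],key=cv2.contourArea)
    return k
def fit(k,z):
    p=px2w(c,k.reshape(-1,2),z)[:,:2]
    (x,y),r=cv2.minEnclosingCircle(p.astype(np.float32))
    A=np.c_[2*p,np.ones(len(p))]; s=np.linalg.lstsq(A,(p**2).sum(1),rcond=None)[0]
    return s[:2].round(4),round(float(np.sqrt(s[2]+s[0]**2+s[1]**2)),4)
print('disc',fit(blob(g>120,(238,188)),.071))
print('pocket px',im[200,413],im[258,257],'well',im[272,400], 'bed',im[220,330])
print('pocket',fit(blob((g>60),(413,200)),.036))
print('plain recess',fit(blob(g>60,(257,258)),.036))
k=blob(g>120,(350,215)); (p,s,a)=cv2.minAreaRect(k); 
b=cv2.boxPoints(((p),s,a)); print('block',px2w(c,b,.085).round(4)[:,:2])
print('well',fit(blob(g>32,(400,272)),.01))
# bed corners: outline
m=(g<60).astype(np.uint8); m=cv2.morphologyEx(m,cv2.MORPH_CLOSE,np.ones((9,9)))
k=blob(m>0,(330,220)); r=cv2.minAreaRect(k); print('bed',px2w(c,cv2.boxPoints(r),.045).round(4)[:,:2])
pts=[(217,152),(287,152),(299,152),(372,151),(384,151),(454,150),(216,286),(287,286),(299,286),(376,285),(386,285),(457,285)]
print(px2w(c,pts,.045).round(4)[:,:2].tolist())
print('weight',px2w(c,[(347,278)],.103).round(3),tcp_to_tips)
crop=cv2.resize(im[140:300,200:475],None,fx=2.9,fy=2.9,interpolation=2); cv2.imwrite('pics/c1.png',crop[:,:,::-1])
```

```text
disc (array([0.6502, 0.2194]), 0.047)
pocket px [116 117 113] [123 125 120] well [54 53 52] bed [45 45 45]
pocket (array([ 0.634, -0.172]), 0.0509)
plain recess (array([0.4845, 0.2065]), 0.03)
block [[ 0.6843  0.0238]
 [ 0.6863 -0.012 ]
 [ 0.5727 -0.017 ]
 [ 0.5707  0.0183]]
well (array([0.6005, 0.064 ]), 0.8552)
bed [[ 0.7623  0.3347]
 [ 0.7684 -0.3004]
 [ 0.409  -0.2901]
 [ 0.4043  0.3217]]
[[0.7468, 0.3114], [0.7472, 0.1376], [0.7473, 0.108], [0.7516, -0.0721], [0.752, -0.1019], [0.7576, -0.2772], [0.4165, 0.3027], [0.4185, 0.1323], [0.4187, 0.1036], [0.4225, -0.08], [0.4227, -0.1039], [0.4234, -0.2757]]
weight [[ 0.437 -0.007  0.103]] 0.011
```

View pics/c1.png

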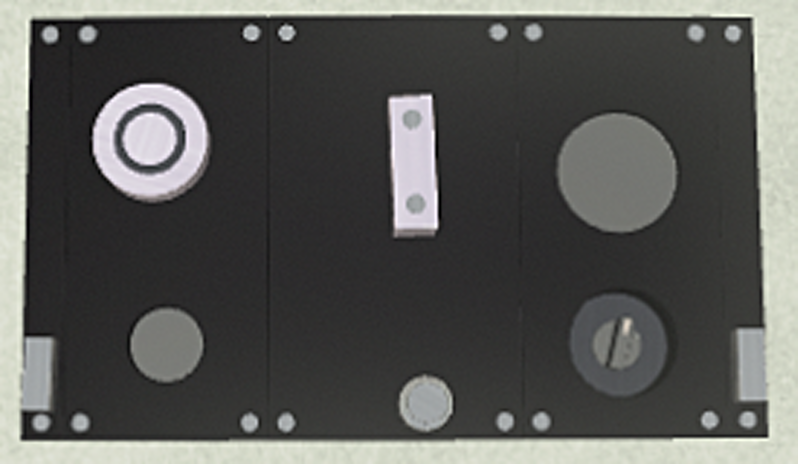

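The crop confirms the choice: ring-marked aluminium disc at about (150,140) on the plain plate. I'll take it round the far side of the block, pushing the rim with two half-open fingers.

```bash
cat >> h.py <<'E'
def yaw_of(q): y=R.from_quat(q).as_matrix()[:,1]; return np.degrees(np.arctan2(y[1],y[0]))
def now():
    o=get_obs(); return np.r_[o['position'],yaw_of(o['ee_rot'])]
def plan(wps,p=None):
    """wps: (x,y,z,yaw deg,nrows). prints rows (mm,deg) in tool axes; tool x=(-s,c), y=(c,s), z down"""
    p=np.array(now() if p is None else p,float); print('from',p.round(4)); out=[]
    for w in wps:
        w=np.array(w,float); n=int(w[4]); s0=p.copy()
        for i in range(1,n+1):
            t=s0+(w[:4]-s0)*i/n; d=t-p; a=np.radians(p[3]); s,c=np.sin(a),np.cos(a)
            r=[round(1000*(-s*d[0]+c*d[1])),round(1000*(c*d[0]+s*d[1])),round(-1000*d[2]),round(-d[3])]
            out.append(dict(x=r[0],y=r[1],z=r[2],az=r[3]))
            p=p+np.array([(-s*r[0]+c*r[1])/1e3,(c*r[0]+s*r[1])/1e3,-r[2]/1e3,-r[3]])
    for k in range(0,len(out),5): print(str(out[k:k+5]).replace("'",'"'))
    print('to',p.round(4))
def behind(d,yaw,off): a=np.radians(yaw); return d[0]-off*np.sin(a),d[1]+off*np.cos(a)
E
python3 - <<'E'
from h import *
x,y=behind((.650,.219),30,.080)
plan([(x,y,.15,30,15),(x,y,.062,30,5)])
E
```

```text
from [ 0.2088  0.5888  0.2417 70.4779]
[{"x": -32, "y": -10, "z": 6, "az": 3}, {"x": -32, "y": -8, "z": 6, "az": 2}, {"x": -33, "y": -7, "z": 6, "az": 3}, {"x": -33, "y": -6, "z": 6, "az": 3}, {"x": -33, "y": -3, "z": 7, "az": 2}]
[{"x": -33, "y": -3, "z": 6, "az": 3}, {"x": -34, "y": -1, "z": 6, "az": 3}, {"x": -33, "y": 1, "z": 6, "az": 3}, {"x": -34, "y": 3, "z": 6, "az": 2}, {"x": -33, "y": 4, "z": 6, "az": 3}]
[{"x": -33, "y": 6, "z": 6, "az": 3}, {"x": -32, "y": 7, "z": 6, "az": 2}, {"x": -33, "y": 8, "z": 6, "az": 3}, {"x": -31, "y": 10, "z": 7, "az": 3}, {"x": -32, "y": 12, "z": 6, "az": 2}]
[{"x": 0, "y": 0, "z": 18, "az": 0}, {"x": 0, "y": 0, "z": 17, "az": 0}, {"x": 0, "y": 0, "z": 18, "az": 0}, {"x": 0, "y": 0, "z": 17, "az": 0}, {"x": 0, "y": 0, "z": 18, "az": 0}]
to [ 0.6099  0.2879  0.0617 30.4779]
```

Request:
apply_moves:
  rows:
    - {"x":-32,"y":-10,"z":6,"az":3,"gripper":0.24}
    - {"x":-32,"y":-8,"z":6,"az":2}
    - {"x":-33,"y":-7,"z":6,"az":3}
    - {"x":-33,"y":-6,"z":6,"az":3}
    - {"x":-33,"y":-3,"z":7,"az":2}

```text
invalid input at $.rows[0]: expected keys x, y, z, ax, ay, az, gripper
```

Request:
apply_moves:
  rows:
    - {"x":-33,"y":-3,"z":6,"az":3}
    - {"x":-34,"y":-1,"z":6,"az":3}
    - {"x":-33,"y":1,"z":6,"az":3}
    - {"x":-34,"y":3,"z":6,"az":2}
    - {"x":-33,"y":4,"z":6,"az":3}

```text
invalid input at $.rows[0]: expected keys x, y, z, ax, ay, az, gripper
```

Request:
apply_moves:
  rows:
    - {"x":-33,"y":6,"z":6,"az":3}
    - {"x":-32,"y":7,"z":6,"az":2}
    - {"x":-33,"y":8,"z":6,"az":3}
    - {"x":-31,"y":10,"z":7,"az":3}
    - {"x":-32,"y":12,"z":6,"az":2}

```text
invalid input at $.rows[0]: expected keys x, y, z, ax, ay, az, gripper
```

Request:
apply_moves:
  rows:
    - {"x":0,"y":0,"z":18}
    - {"x":0,"y":0,"z":17}
    - {"z":18}
    - {"z":17}
    - {"z":10}

```text
invalid input at $.rows[0]: expected keys x, y, z, ax, ay, az, gripper
```

Run:
```python
from h import *
o=get_obs(); print(o['clock'],o['ft_force'],o['grip_width'])
s=cam('scene'); cv2.imwrite('pics/s1.png',cv2.resize(s['color'][180:380,330:530],None,fx=3,fy=3)[:,:,::-1])
x,y=now()[:2]; print(now(), w2px(s,[[.65,.219,.071]]))
```

```text
0.15 [-0.77873085 -0.61188199  0.43212622] 0.996775534934892
[ 0.20881018  0.58887128  0.24185765 70.47781889] [[393.53358036 275.50800261]]
```

View pics/s1.png

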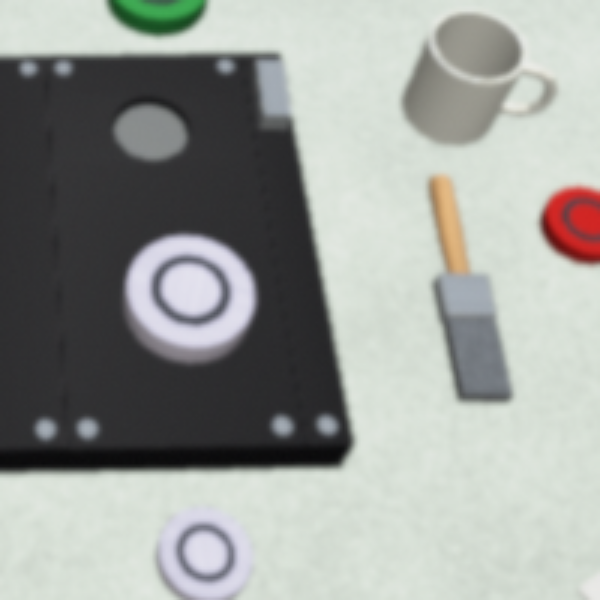

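The calls were refused because every key is required. The crop shows the disc untouched at (190,295), with nothing moved.

Request:
apply_moves:
  rows:
    - {"x":-32,"y":-10,"z":6,"ax":0,"ay":0,"az":3,"gripper":0.24}
    - {"x":-32,"y":-8,"z":6,"ax":0,"ay":0,"az":2,"gripper":0.24}
    - {"x":-33,"y":-7,"z":6,"ax":0,"ay":0,"az":3,"gripper":0.24}
    - {"x":-33,"y":-6,"z":6,"ax":0,"ay":0,"az":3,"gripper":0.24}
    - {"x":-33,"y":-3,"z":7,"ax":0,"ay":0,"az":2,"gripper":0.24}

```text
clock: 0.62
position: [0.3439, 0.4881, 0.2112]
ee_rot: [0.281, 0.96, 0.0, 0.0]
ft_force: [0.2, 0.0, 0.3]
grip_width: 0.761
grasp_force: 0.0
```

Request:
apply_moves:
  rows:
    - {"x":-33,"y":-3,"z":6,"ax":0,"ay":0,"az":3,"gripper":0.24}
    - {"x":-34,"y":-1,"z":6,"ax":0,"ay":0,"az":3,"gripper":0.24}
    - {"x":-33,"y":1,"z":6,"ax":0,"ay":0,"az":3,"gripper":0.24}
    - {"x":-34,"y":3,"z":6,"ax":0,"ay":0,"az":2,"gripper":0.24}
    - {"x":-33,"y":4,"z":6,"ax":0,"ay":0,"az":3,"gripper":0.24}

```text
clock: 1.03
position: [0.4778, 0.3873, 0.181]
ee_rot: [0.396, 0.918, 0.0, 0.0]
ft_force: [0.8, 0.7, -0.2]
grip_width: 0.759
grasp_force: 0.0
```

Request:
apply_moves:
  rows:
    - {"x":-33,"y":6,"z":6,"ax":0,"ay":0,"az":3,"gripper":0.24}
    - {"x":-32,"y":7,"z":6,"ax":0,"ay":0,"az":2,"gripper":0.24}
    - {"x":-33,"y":8,"z":6,"ax":0,"ay":0,"az":3,"gripper":0.24}
    - {"x":-31,"y":10,"z":7,"ax":0,"ay":0,"az":3,"gripper":0.24}
    - {"x":-32,"y":12,"z":6,"ax":0,"ay":0,"az":2,"gripper":0.24}

```text
clock: 1.45
position: [0.6108, 0.2873, 0.1497]
ee_rot: [0.497, 0.868, -0.0, -0.0]
ft_force: [0.3, 0.7, -0.3]
grip_width: 0.764
grasp_force: 0.0
```

```bash
sed -i 's/out.append(.*/out.append(dict(x=r[0],y=r[1],z=r[2],ax=0,ay=0,az=r[3],gripper=.24))/' h.py
python3 - <<'E'
from h import *
o=get_obs(); print(o['clock'],o['ft_force'],o['grip_width'],now())
x,y=behind((.650,.219),30,.078)
plan([(x,y,.075,30,5)])
E
```

```text
1.45 [ 0.25672785  0.67754359 -0.26902056] 0.7635389901389679 [ 0.61078044  0.28725075  0.14970534 30.34308362]
from [ 0.6108  0.2873  0.1497 30.3431]
[{"x": 0, "y": 0, "z": 15, "ax": 0, "ay": 0, "az": 0, "gripper": 0.24}, {"x": 0, "y": 0, "z": 15, "ax": 0, "ay": 0, "az": 0, "gripper": 0.24}, {"x": 0, "y": 0, "z": 15, "ax": 0, "ay": 0, "az": 0, "gripper": 0.24}, {"x": -1, "y": 0, "z": 15, "ax": 0, "ay": 0, "az": 0, "gripper": 0.24}, {"x": 0, "y": 0, "z": 15, "ax": 0, "ay": 0, "az": 0, "gripper": 0.24}]
to [ 0.6113  0.2864  0.0747 30.3431]
```

Request:
apply_moves:
  rows:
    - {"x":0,"y":0,"z":20,"ax":0,"ay":0,"az":0,"gripper":0.24}
    - {"x":0,"y":0,"z":20,"ax":0,"ay":0,"az":0,"gripper":0.24}
    - {"x":0,"y":0,"z":20,"ax":0,"ay":0,"az":0,"gripper":0.24}
    - {"x":0,"y":0,"z":20,"ax":0,"ay":0,"az":0,"gripper":0.24}
    - {"x":0,"y":0,"z":10,"ax":0,"ay":0,"az":0,"gripper":0.24}

```text
clock: 1.87
position: [0.6087, 0.2875, 0.0573]
ee_rot: [0.496, 0.868, -0.001, -0.001]
ft_force: [-0.1, 0.2, -1.3]
grip_width: 0.763
grasp_force: 0.0
```

Request:
apply_moves:
  rows:
    - {"x":-10,"y":0,"z":0,"ax":0,"ay":0,"az":0,"gripper":0.24}
    - {"x":-10,"y":0,"z":0,"ax":0,"ay":0,"az":0,"gripper":0.24}
    - {"x":-5,"y":0,"z":0,"ax":0,"ay":0,"az":0,"gripper":0.24}
    - {"x":-5,"y":0,"z":0,"ax":0,"ay":0,"az":0,"gripper":0.24}
    - {"x":-5,"y":0,"z":0,"ax":0,"ay":0,"az":0,"gripper":0.24}

```text
clock: 2.28
position: [0.6287, 0.2575, 0.0616]
ee_rot: [0.497, 0.868, 0.001, 0.0]
ft_force: [-3.2, 3.3, 1.9]
grip_width: 0.757
grasp_force: 2.1
```

```bash
cat >> h.py <<'E'
def disc(c,z=.071):
    """fit disc top circle by its bright face seen in the scene camera"""
    pass
E
python3 - <<'E'
from h import *
o=get_obs(); print(o['clock'],o['ft_force'],o['grip_width'],now())
s=cam('scene'); t=cam('top')
a=cv2.resize(s['color'][200:320,330:490],None,fx=4,fy=4)[:,:,::-1]; b=cv2.resize(t['color'][130:250,190:350],None,fx=4,fy=4)[:,:,::-1]
cv2.imwrite('pics/s2.png',cv2.resize(np.vstack([a,b]),None,fx=.62,fy=.62))
E
```

```text
2.2833 [-3.21468116  3.34317033  1.92484593] 0.7565022370054749 [ 0.62865908  0.25748739  0.06163209 30.42770223]
```

View pics/s2.png

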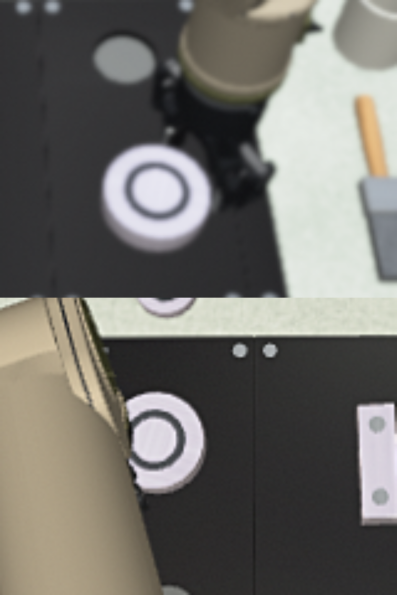

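The disc at (155,190) in the scene half is now touched by both fingers. I'll track its ring in the scene camera.

```bash
cat >> h.py <<'E'
def disc(name='scene',z=.071):
    c=cam(name); g=cv2.cvtColor(c['color'],cv2.COLOR_RGB2GRAY)
    m=(g>150).astype(np.uint8); res=[]
    cs,h=cv2.findContours(m,cv2.RETR_CCOMP,cv2.CHAIN_APPROX_NONE)
    for k,q in zip(cs,h[0]):
        if q[3]<0 or len(k)<30: continue
        (e,ax,an)=cv2.fitEllipse(k); p=px2w(c,k.reshape(-1,2),z)[:,:2]
        A=np.c_[2*p,np.ones(len(p))]; s=np.linalg.lstsq(A,(p**2).sum(1),rcond=None)[0]
        r=np.sqrt(s[2]+s[0]**2+s[1]**2); res_=np.std(np.linalg.norm(p-s[:2],axis=1))
        if .015<r<.035 and res_<.002 and .4<s[0]<.77 and -.3<s[1]<.3: res.append((s[:2].round(4),round(r,4),round(res_,5)))
    return res
E
python3 - <<'E'
from h import *
print(disc(),disc('top'))
p=now(); d=np.array([.650,.219])
for n in('scene','top'):
    r=disc(n)
    if r: d=r[0][0]; a=np.radians(p[3]); v=d-p[:2]; print(n,'ahead',v@[np.sin(a),-np.cos(a)],'side',v@[np.cos(a),np.sin(a)])
E
```

```text
[(array([0.6527, 0.2167]), np.float64(0.0301), np.float64(0.00063))] []
scene ahead 0.04826257489252408 side 0.0004086957516038804
```

```bash
cat >> h.py <<'E'
def push(d0,legs,off=.048,z=.059):
    """d0=(x,y,yaw); legs: (x,y,yaw,nrows) of the disc"""
    w=[];p=np.array(d0,float)
    for l in legs:
        q=np.array(l[:3],float)
        for i in range(1,l[3]+1):
            t=p+(q-p)*i/l[3]; b=behind(t,t[2],off); w.append((b[0],b[1],z,t[2],1))
        p=q
    plan(w)
E
python3 - <<'E'
from h import *
push((.6527,.2167,30.4),[(.705,.142,30,10),(.744,.075,4,10)])
E
```

```text
from [ 0.6276  0.2583  0.0604 30.5027]
[{"x": -10, "y": 1, "z": 1, "ax": 0, "ay": 0, "az": 0, "gripper": 0.24}, {"x": -9, "y": 1, "z": 0, "ax": 0, "ay": 0, "az": 0, "gripper": 0.24}, {"x": -9, "y": 1, "z": 0, "ax": 0, "ay": 0, "az": 0, "gripper": 0.24}, {"x": -9, "y": 1, "z": 0, "ax": 0, "ay": 0, "az": 0, "gripper": 0.24}, {"x": -9, "y": 0, "z": 0, "ax": 0, "ay": 0, "az": 0, "gripper": 0.24}]
[{"x": -9, "y": 1, "z": 0, "ax": 0, "ay": 0, "az": 0, "gripper": 0.24}, {"x": -9, "y": 1, "z": 0, "ax": 0, "ay": 0, "az": 0, "gripper": 0.24}, {"x": -9, "y": 1, "z": 0, "ax": 0, "ay": 0, "az": 0, "gripper": 0.24}, {"x": -9, "y": 0, "z": 0, "ax": 0, "ay": 0, "az": 0, "gripper": 0.24}, {"x": -10, "y": 1, "z": 0, "ax": 0, "ay": 0, "az": 1, "gripper": 0.24}]
[{"x": -7, "y": 2, "z": 0, "ax": 0, "ay": 0, "az": 2, "gripper": 0.24}, {"x": -8, "y": 3, "z": 0, "ax": 0, "ay": 0, "az": 3, "gripper": 0.24}, {"x": -8, "y": 3, "z": 0, "ax": 0, "ay": 0, "az": 2, "gripper": 0.24}, {"x": -8, "y": 3, "z": 0, "ax": 0, "ay": 0, "az": 3, "gripper": 0.24}, {"x": -7, "y": 4, "z": 0, "ax": 0, "ay": 0, "az": 3, "gripper": 0.24}]
[{"x": -8, "y": 4, "z": 0, "ax": 0, "ay": 0, "az": 2, "gripper": 0.24}, {"x": -7, "y": 4, "z": 0, "ax": 0, "ay": 0, "az": 3, "gripper": 0.24}, {"x": -8, "y": 5, "z": 0, "ax": 0, "ay": 0, "az": 2, "gripper": 0.24}, {"x": -7, "y": 5, "z": 0, "ax": 0, "ay": 0, "az": 3, "gripper": 0.24}, {"x": -7, "y": 5, "z": 0, "ax": 0, "ay": 0, "az": 3, "gripper": 0.24}]
to [0.7408 0.1232 0.0594 3.5027]
```

Request:
apply_moves:
  rows:
    - {"x":-10,"y":1,"z":1,"ax":0,"ay":0,"az":0,"gripper":0.24}
    - {"x":-9,"y":1,"z":0,"ax":0,"ay":0,"az":0,"gripper":0.24}
    - {"x":-9,"y":1,"z":0,"ax":0,"ay":0,"az":0,"gripper":0.24}
    - {"x":-9,"y":1,"z":0,"ax":0,"ay":0,"az":0,"gripper":0.24}
    - {"x":-9,"y":0,"z":0,"ax":0,"ay":0,"az":0,"gripper":0.24}

```text
clock: 3.0
position: [0.655, 0.2201, 0.0594]
ee_rot: [0.496, 0.868, 0.0, -0.0]
ft_force: [-1.7, 3.6, 2.6]
grip_width: 0.764
grasp_force: 2.8
```

Request:
apply_moves:
  rows:
    - {"x":-9,"y":1,"z":0,"ax":0,"ay":0,"az":0,"gripper":0.24}
    - {"x":-9,"y":1,"z":0,"ax":0,"ay":0,"az":0,"gripper":0.24}
    - {"x":-9,"y":1,"z":0,"ax":0,"ay":0,"az":0,"gripper":0.24}
    - {"x":-9,"y":0,"z":0,"ax":0,"ay":0,"az":0,"gripper":0.24}
    - {"x":-9,"y":1,"z":0,"ax":0,"ay":0,"az":1,"gripper":0.24}

```text
clock: 3.42
position: [0.6813, 0.1829, 0.0595]
ee_rot: [0.504, 0.864, 0.0, 0.0]
ft_force: [-1.8, 3.1, 3.7]
grip_width: 0.762
grasp_force: 3.1
```

Run:
```python
from h import *
o=get_obs(); print(o['clock'],o['ft_force'],o['grip_width'],now())
r=disc(); print(r)
d=r[0][0]; push((*d,now()[3]),[(.744,.075,4,10)])
```

```text
3.4167 [-1.8468358   3.13869184  3.66271836] 0.7624256750222994 [ 0.68129379  0.18291056  0.05945394 29.46783443]
[(array([0.7039, 0.1426]), np.float64(0.0302), np.float64(0.00069))]
from [ 0.6824  0.1803  0.0594 29.2058]
[{"x": -3, "y": 3, "z": 0, "ax": 0, "ay": 0, "az": 3, "gripper": 0.24}, {"x": -8, "y": 2, "z": 0, "ax": 0, "ay": 0, "az": 2, "gripper": 0.24}, {"x": -8, "y": 3, "z": 0, "ax": 0, "ay": 0, "az": 3, "gripper": 0.24}, {"x": -8, "y": 4, "z": 0, "ax": 0, "ay": 0, "az": 2, "gripper": 0.24}, {"x": -8, "y": 3, "z": 0, "ax": 0, "ay": 0, "az": 3, "gripper": 0.24}]
[{"x": -7, "y": 4, "z": 0, "ax": 0, "ay": 0, "az": 2, "gripper": 0.24}, {"x": -8, "y": 5, "z": 0, "ax": 0, "ay": 0, "az": 3, "gripper": 0.24}, {"x": -7, "y": 5, "z": 0, "ax": 0, "ay": 0, "az": 2, "gripper": 0.24}, {"x": -8, "y": 5, "z": 0, "ax": 0, "ay": 0, "az": 3, "gripper": 0.24}, {"x": -7, "y": 5, "z": 0, "ax": 0, "ay": 0, "az": 2, "gripper": 0.24}]
to [0.7408 0.1227 0.0594 4.2058]
```

Tracking works well. Continuing.

Request:
apply_moves:
  rows:
    - {"x":-5,"y":3,"z":0,"ax":0,"ay":0,"az":3,"gripper":0.24}
    - {"x":-8,"y":2,"z":0,"ax":0,"ay":0,"az":2,"gripper":0.24}
    - {"x":-8,"y":3,"z":0,"ax":0,"ay":0,"az":3,"gripper":0.24}
    - {"x":-8,"y":4,"z":0,"ax":0,"ay":0,"az":2,"gripper":0.24}
    - {"x":-8,"y":3,"z":0,"ax":0,"ay":0,"az":3,"gripper":0.24}

```text
clock: 3.88
position: [0.7099, 0.1555, 0.0593]
ee_rot: [0.599, 0.801, 0.0, 0.0]
ft_force: [-0.5, 4.0, 1.3]
grip_width: 0.761
grasp_force: 2.4
```

Request:
apply_moves:
  rows:
    - {"x":-7,"y":4,"z":0,"ax":0,"ay":0,"az":2,"gripper":0.24}
    - {"x":-8,"y":5,"z":0,"ax":0,"ay":0,"az":3,"gripper":0.24}
    - {"x":-7,"y":5,"z":0,"ax":0,"ay":0,"az":2,"gripper":0.24}
    - {"x":-8,"y":5,"z":0,"ax":0,"ay":0,"az":3,"gripper":0.24}
    - {"x":-7,"y":5,"z":0,"ax":0,"ay":0,"az":2,"gripper":0.24}

```text
clock: 4.3
position: [0.7409, 0.1239, 0.0592]
ee_rot: [0.68, 0.733, -0.0, -0.0]
ft_force: [-2.3, 3.8, 3.0]
grip_width: 0.762
grasp_force: 2.5
```

Run:
```python
from h import *
o=get_obs(); print(o['clock'],o['ft_force'],o['grip_width'],now())
r=disc(); print(r,disc('top'))
d=r[0][0]; push((*d,now()[3]),[(.744,-.035,0,12),(.72,-.067,-25,6)])
```

```text
4.3 [-2.3467475   3.80419327  3.03267811] 0.7618420860724142 [0.74086532 0.12386037 0.05922025 4.29508221]
[(array([0.7442, 0.0776]), np.float64(0.0304), np.float64(0.00058))] []
from [0.7414 0.1218 0.0591 4.3017]
[{"x": -6, "y": -1, "z": 0, "ax": 0, "ay": 0, "az": 0, "gripper": 0.24}, {"x": -9, "y": 0, "z": 0, "ax": 0, "ay": 0, "az": 1, "gripper": 0.24}, {"x": -9, "y": -1, "z": 0, "ax": 0, "ay": 0, "az": 0, "gripper": 0.24}, {"x": -10, "y": 0, "z": 0, "ax": 0, "ay": 0, "az": 0, "gripper": 0.24}, {"x": -9, "y": 0, "z": 0, "ax": 0, "ay": 0, "az": 1, "gripper": 0.24}]
[{"x": -9, "y": 0, "z": 0, "ax": 0, "ay": 0, "az": 0, "gripper": 0.24}, {"x": -10, "y": 0, "z": 0, "ax": 0, "ay": 0, "az": 1, "gripper": 0.24}, {"x": -9, "y": 0, "z": 0, "ax": 0, "ay": 0, "az": 0, "gripper": 0.24}, {"x": -10, "y": 0, "z": 0, "ax": 0, "ay": 0, "az": 0, "gripper": 0.24}, {"x": -9, "y": 0, "z": 0, "ax": 0, "ay": 0, "az": 1, "gripper": 0.24}]
[{"x": -9, "y": 0, "z": 0, "ax": 0, "ay": 0, "az": 0, "gripper": 0.24}, {"x": -10, "y": 0, "z": 0, "ax": 0, "ay": 0, "az": 0, "gripper": 0.24}, {"x": -5, "y": 0, "z": 0, "ax": 0, "ay": 0, "az": 4, "gripper": 0.24}, {"x": -6, "y": 0, "z": 0, "ax": 0, "ay": 0, "az": 5, "gripper": 0.24}, {"x": -6, "y": 0, "z": 0, "ax": 0, "ay": 0, "az": 4, "gripper": 0.24}]
[{"x": -6, "y": 1, "z": 0, "ax": 0, "ay": 0, "az": 4, "gripper": 0.24}, {"x": -7, "y": 1, "z": 0, "ax": 0, "ay": 0, "az": 4, "gripper": 0.24}, {"x": -6, "y": 2, "z": 0, "ax": 0, "ay": 0, "az": 4, "gripper": 0.24}]
to [ 7.40700e-01 -2.35000e-02  5.91000e-02 -2.46983e+01]
```

Request:
apply_moves:
  rows:
    - {"x":-8,"y":0,"z":0,"ax":0,"ay":0,"az":0,"gripper":0.24}
    - {"x":-9,"y":0,"z":0,"ax":0,"ay":0,"az":1,"gripper":0.24}
    - {"x":-9,"y":0,"z":0,"ax":0,"ay":0,"az":0,"gripper":0.24}
    - {"x":-9,"y":0,"z":0,"ax":0,"ay":0,"az":0,"gripper":0.24}
    - {"x":-9,"y":0,"z":0,"ax":0,"ay":0,"az":1,"gripper":0.24}

```text
clock: 4.82
position: [0.7431, 0.0789, 0.0591]
ee_rot: [0.692, 0.722, -0.0, 0.0]
ft_force: [-0.3, 1.2, -1.2]
grip_width: 0.758
grasp_force: 0.9
```

Request:
apply_moves:
  rows:
    - {"x":-9,"y":0,"z":0,"ax":0,"ay":0,"az":0,"gripper":0.24}
    - {"x":-10,"y":0,"z":0,"ax":0,"ay":0,"az":1,"gripper":0.24}
    - {"x":-9,"y":0,"z":0,"ax":0,"ay":0,"az":0,"gripper":0.24}
    - {"x":-10,"y":0,"z":0,"ax":0,"ay":0,"az":0,"gripper":0.24}
    - {"x":-9,"y":0,"z":0,"ax":0,"ay":0,"az":1,"gripper":0.24}

```text
clock: 5.23
position: [0.7448, 0.0323, 0.0593]
ee_rot: [0.704, 0.71, -0.0, 0.0]
ft_force: [0.8, 1.3, -2.3]
grip_width: 0.756
grasp_force: 0.9
```

Run:
```python
from h import *
o=get_obs(); print(o['clock'],o['ft_force'],o['grip_width'],now())
r=disc(); print(r,disc('top'))
d=r[0][0]; push((*d,now()[3]),[(.744,-.035,0,2),(.715,-.072,-30,7),(.675,-.121,-38,8)])
```

```text
5.2333 [ 0.7647789   1.28926542 -2.28508619] 0.75649639012078 [0.74482489 0.03228328 0.05927389 0.45289101]
[] []Traceback (most recent call last):
  File "<stdin>", line 4, in <module>
IndexError: list index out of range
```

Run:
```python
from h import *
s=cam('scene'); t=cam('top')
a=cv2.resize(s['color'][200:340,200:400],None,fx=3,fy=3)[:,:,::-1]; b=cv2.resize(t['color'][120:220,250:450],None,fx=3,fy=3)[:,:,::-1]
im=np.vstack([a,b]); 
cv2.imwrite('pics/s3.png',cv2.resize(im,None,fx=.83,fy=.83))
```

```text
(no output)
```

View pics/s3.png

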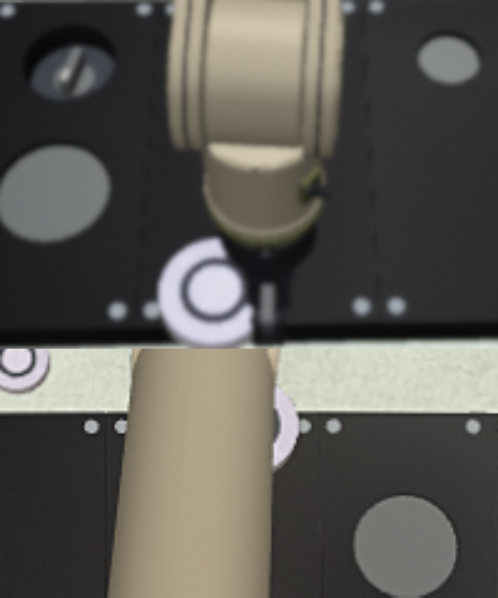

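The scene half shows the disc at (215,292), with the ring's rim partly hidden by a finger but the inner bright circle clear, so I'll fit that instead.

```bash
sed -i 's/if q\[3\]<0 or len(k)<30/if len(k)<30/; s/if .015<r<.035/if .012<r<.033/' h.py
python3 - <<'E'
from h import *
r=disc(); print(r)
d=r[0][0]; p=now(); a=np.radians(p[3]); v=d-p[:2]; print('ahead',v@[np.sin(a),-np.cos(a)],'side',v@[np.cos(a),np.sin(a)])
push((*d,now()[3]),[(.744,-.035,0,2),(.715,-.072,-30,7),(.675,-.121,-38,8)])
E
```

```text
[(array([ 0.7449, -0.017 ]), np.float64(0.0212), np.float64(0.00059))]
ahead 0.05083914376149875 side -0.000522507557215192
from [0.745  0.0338 0.0595 0.4875]
[{"x": -12, "y": -1, "z": 0, "ax": 0, "ay": 0, "az": 0, "gripper": 0.24}, {"x": -9, "y": 0, "z": 0, "ax": 0, "ay": 0, "az": 0, "gripper": 0.24}, {"x": -5, "y": -1, "z": 0, "ax": 0, "ay": 0, "az": 5, "gripper": 0.24}, {"x": -6, "y": 0, "z": 0, "ax": 0, "ay": 0, "az": 4, "gripper": 0.24}, {"x": -6, "y": 0, "z": 0, "ax": 0, "ay": 0, "az": 4, "gripper": 0.24}]
[{"x": -6, "y": 1, "z": 0, "ax": 0, "ay": 0, "az": 5, "gripper": 0.24}, {"x": -6, "y": 1, "z": 0, "ax": 0, "ay": 0, "az": 4, "gripper": 0.24}, {"x": -7, "y": 2, "z": 0, "ax": 0, "ay": 0, "az": 4, "gripper": 0.24}, {"x": -7, "y": 2, "z": 0, "ax": 0, "ay": 0, "az": 4, "gripper": 0.24}, {"x": -8, "y": 0, "z": 0, "ax": 0, "ay": 0, "az": 1, "gripper": 0.24}]
[{"x": -7, "y": -1, "z": 0, "ax": 0, "ay": 0, "az": 1, "gripper": 0.24}, {"x": -8, "y": 0, "z": 0, "ax": 0, "ay": 0, "az": 1, "gripper": 0.24}, {"x": -8, "y": 0, "z": 0, "ax": 0, "ay": 0, "az": 1, "gripper": 0.24}, {"x": -8, "y": 0, "z": 0, "ax": 0, "ay": 0, "az": 1, "gripper": 0.24}, {"x": -8, "y": 0, "z": 0, "ax": 0, "ay": 0, "az": 1, "gripper": 0.24}]
[{"x": -8, "y": 1, "z": 0, "ax": 0, "ay": 0, "az": 1, "gripper": 0.24}, {"x": -8, "y": 0, "z": 0, "ax": 0, "ay": 0, "az": 1, "gripper": 0.24}]
to [  0.7044  -0.0834   0.0595 -37.5125]
```

Request:
apply_moves:
  rows:
    - {"x":-10,"y":-1,"z":0,"ax":0,"ay":0,"az":0,"gripper":0.24}
    - {"x":-9,"y":0,"z":0,"ax":0,"ay":0,"az":0,"gripper":0.24}
    - {"x":-6,"y":-1,"z":0,"ax":0,"ay":0,"az":5,"gripper":0.24}
    - {"x":-6,"y":0,"z":0,"ax":0,"ay":0,"az":4,"gripper":0.24}
    - {"x":-6,"y":0,"z":0,"ax":0,"ay":0,"az":4,"gripper":0.24}

```text
clock: 5.9
position: [0.7418, -0.0045, 0.0594]
ee_rot: [0.781, 0.624, 0.0, 0.0]
ft_force: [0.6, 0.5, -0.4]
grip_width: 0.764
grasp_force: 0.9
```

Request:
apply_moves:
  rows:
    - {"x":-6,"y":1,"z":0,"ax":0,"ay":0,"az":5,"gripper":0.24}
    - {"x":-6,"y":1,"z":0,"ax":0,"ay":0,"az":4,"gripper":0.24}
    - {"x":-7,"y":2,"z":0,"ax":0,"ay":0,"az":4,"gripper":0.24}
    - {"x":-7,"y":2,"z":0,"ax":0,"ay":0,"az":4,"gripper":0.24}
    - {"x":-8,"y":0,"z":0,"ax":0,"ay":0,"az":1,"gripper":0.24}

```text
clock: 6.32
position: [0.7349, -0.0378, 0.0593]
ee_rot: [0.869, 0.495, 0.0, 0.0]
ft_force: [0.6, 2.0, -0.6]
grip_width: 0.761
grasp_force: 1.2
```

Run:
```python
from h import *
o=get_obs(); print(o['clock'],o['ft_force'],o['grip_width'],now())
r=disc(); print(r)
# pocket in scene camera: mouth rim/floor
c=cam('scene'); g=cv2.cvtColor(c['color'],cv2.COLOR_RGB2GRAY)
u=w2px(c,[[.634,-.172,.036]])[0].astype(int); n,l,s,_=cv2.connectedComponentsWithStats((g>75).astype(np.uint8)); m=(l==l[u[1],u[0]])
k=max(cv2.findContours(m.astype(np.uint8),0,1)[0],key=cv2.contourArea)
for z in(.036,.045):
    p=px2w(c,k.reshape(-1,2),z)[:,:2]; print(z,p.min(0),p.max(0))
t=cam('top')
for q in(c,t): print('campos',-cv2.Rodrigues(q['rvec'])[0].T@q['tvec'])
d=r[0][0]; p=now(); a=np.radians(p[3]); v=d-p[:2]; print('ahead',v@[np.sin(a),-np.cos(a)],'side',v@[np.cos(a),np.sin(a)])
push((*d,now()[3]),[(.655,-.146,-39,14),(.634,-.172,-39,10)])
```

```text
6.3167 [ 0.60693142  1.97729112 -0.63347152] 0.760856218010713 [  0.73487876  -0.03778188   0.05930142 -30.7239365 ]
[]
0.036 [-0.59026221 -1.02780324] [1.04155108 1.18507002]
0.045 [-0.57307341 -1.01695324] [1.04242573 1.17379671]
campos [1.12903794 0.05746279 0.93622026]
campos [0.40272538 0.05670565 1.17061712]Traceback (most recent call last):
  File "<stdin>", line 12, in <module>
IndexError: list index out of range
```

Run:
```python
from h import *
s=cam('scene'); c=s
cv2.imwrite('pics/s4.png',cv2.resize(s['color'][190:340,180:340],None,fx=4,fy=4)[:,:,::-1])
g=cv2.cvtColor(c['color'],cv2.COLOR_RGB2GRAY); g2=cv2.cvtColor(cam('top')['color'],cv2.COLOR_RGB2GRAY)
u=w2px(c,[[.633,-.171,.036],[.633,-.171,.045]]); print(u, g[int(u[0,1]),190:260:3])
```

```text
[[222.17031698 277.27162168]
 [221.44300165 275.36752942]] [ 28  28  27  81 118 119 118 120 119 122 121 122 122 122 124 125 125 123
  85 103  94  98  99  99]
```

View pics/s4.png

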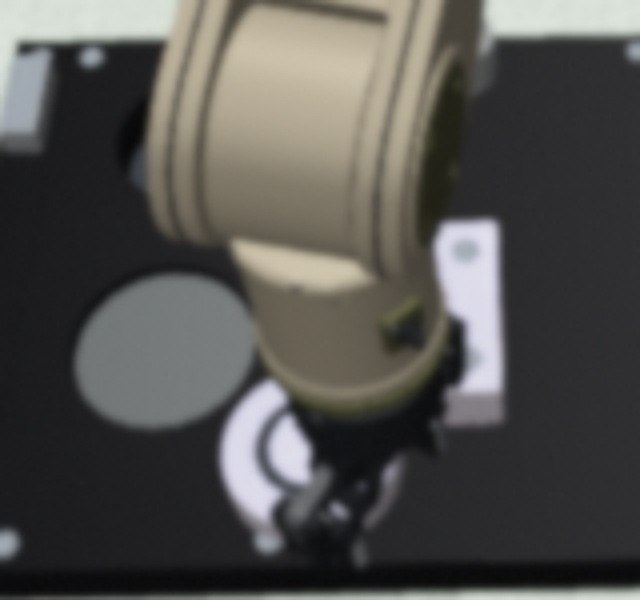

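```bash
cat >> h.py <<'E'
def arc(z=.071):
    """disc centre by fitting the visible left arc of its top face, radius known, scene camera"""
    from scipy.optimize import least_squares
    c=cam('scene'); g=cv2.cvtColor(c['color'],cv2.COLOR_RGB2GRAY).astype(float)
    p=now(); a=np.radians(p[3]); x0=p[:2]+.049*np.array([np.sin(a),-np.cos(a)])
    th=np.radians(np.arange(0,360,4)); rr=np.arange(.040,.056,.0005)
    for it in range(3):
        P=np.array([[x0[0]+r*np.cos(t),x0[1]+r*np.sin(t),z] for t in th for r in rr])
        uv=w2px(c,P).astype(np.float32); v=cv2.remap(g.astype(np.float32),uv[:,0].reshape(len(th),-1),uv[:,1].reshape(len(th),-1),1)
        E=[]
        for t,row in zip(th,v):
            if row[:4].mean()>170 and row[-3:].mean()<80:
                k=np.argmin(np.diff(row)); E.append([x0[0]+rr[k]*np.cos(t),x0[1]+rr[k]*np.sin(t)])
        E=np.array(E)
        s=least_squares(lambda q:np.linalg.norm(E-q,axis=1)-.0475,x0,loss='soft_l1',f_scale=.001); x0=s.x
    return x0.round(4),len(E),np.abs(s.fun).mean().round(5)
E
python3 - <<'E'
from h import *
print(now(),arc())
c=cam('scene'); g=cv2.cvtColor(cv2.imread('pics/s0.png'),cv2.COLOR_BGR2GRAY)
m=(g>75).astype(np.uint8); n,l,_,_=cv2.connectedComponentsWithStats(m); k=max(cv2.findContours((l==l[277,222]).astype(np.uint8),0,1)[0],key=cv2.contourArea)
p=px2w(c,k.reshape(-1,2),.036)[:,:2]; A=np.c_[2*p,np.ones(len(p))]; s=np.linalg.lstsq(A,(p**2).sum(1),rcond=None)[0]; print(s[:2],np.sqrt(s[2]+s[0]**2+s[1]**2))
d=arc()[0]; push((*d,now()[3]),[(.655,-.146,-39,10),(.634,-.172,-39,10)])
E
```

```text
[  0.73456246  -0.03686565   0.05934641 -30.43153541] (array([ 0.7109, -0.0805]), 29, np.float64(0.0008))
[ 0.63219031 -0.17359698] 0.04965632456865839
from [  0.7347  -0.0364   0.0593 -30.4562]
[{"x": -11, "y": 1, "z": 0, "ax": 0, "ay": 0, "az": 1, "gripper": 0.24}, {"x": -8, "y": -1, "z": 0, "ax": 0, "ay": 0, "az": 1, "gripper": 0.24}, {"x": -9, "y": 0, "z": 0, "ax": 0, "ay": 0, "az": 1, "gripper": 0.24}, {"x": -8, "y": 0, "z": 0, "ax": 0, "ay": 0, "az": 0, "gripper": 0.24}, {"x": -9, "y": -1, "z": 0, "ax": 0, "ay": 0, "az": 1, "gripper": 0.24}]
[{"x": -8, "y": 0, "z": 0, "ax": 0, "ay": 0, "az": 1, "gripper": 0.24}, {"x": -9, "y": 0, "z": 0, "ax": 0, "ay": 0, "az": 1, "gripper": 0.24}, {"x": -8, "y": 0, "z": 0, "ax": 0, "ay": 0, "az": 1, "gripper": 0.24}, {"x": -9, "y": 0, "z": 0, "ax": 0, "ay": 0, "az": 1, "gripper": 0.24}, {"x": -9, "y": 1, "z": 0, "ax": 0, "ay": 0, "az": 1, "gripper": 0.24}]
[{"x": -3, "y": 0, "z": 0, "ax": 0, "ay": 0, "az": 0, "gripper": 0.24}, {"x": -3, "y": 0, "z": 0, "ax": 0, "ay": 0, "az": 0, "gripper": 0.24}, {"x": -4, "y": 0, "z": 0, "ax": 0, "ay": 0, "az": 0, "gripper": 0.24}, {"x": -3, "y": 0, "z": 0, "ax": 0, "ay": 0, "az": 0, "gripper": 0.24}, {"x": -3, "y": 0, "z": 0, "ax": 0, "ay": 0, "az": 0, "gripper": 0.24}]
[{"x": -4, "y": 0, "z": 0, "ax": 0, "ay": 0, "az": 0, "gripper": 0.24}, {"x": -3, "y": 0, "z": 0, "ax": 0, "ay": 0, "az": 0, "gripper": 0.24}, {"x": -3, "y": 0, "z": 0, "ax": 0, "ay": 0, "az": 0, "gripper": 0.24}, {"x": -4, "y": 0, "z": 0, "ax": 0, "ay": 0, "az": 0, "gripper": 0.24}, {"x": -3, "y": 0, "z": 0, "ax": 0, "ay": 0, "az": 0, "gripper": 0.24}]
to [  0.6642  -0.1346   0.0593 -39.4562]
```

Request:
apply_moves:
  rows:
    - {"x":-11,"y":0,"z":0,"ax":0,"ay":0,"az":1,"gripper":0.24}
    - {"x":-8,"y":0,"z":0,"ax":0,"ay":0,"az":1,"gripper":0.24}
    - {"x":-9,"y":0,"z":0,"ax":0,"ay":0,"az":1,"gripper":0.24}
    - {"x":-8,"y":0,"z":0,"ax":0,"ay":0,"az":0,"gripper":0.24}
    - {"x":-9,"y":-1,"z":0,"ax":0,"ay":0,"az":1,"gripper":0.24}

```text
clock: 7.13
position: [0.7092, -0.0754, 0.0593]
ee_rot: [0.885, 0.465, 0.0, 0.0]
ft_force: [1.6, 0.8, -1.6]
grip_width: 0.76
grasp_force: 1.0
```

Request:
apply_moves:
  rows:
    - {"x":-8,"y":0,"z":0,"ax":0,"ay":0,"az":1,"gripper":0.24}
    - {"x":-8,"y":0,"z":0,"ax":0,"ay":0,"az":1,"gripper":0.24}
    - {"x":-7,"y":0,"z":0,"ax":0,"ay":0,"az":1,"gripper":0.24}
    - {"x":-6,"y":0,"z":0,"ax":0,"ay":0,"az":1,"gripper":0.24}
    - {"x":-5,"y":0,"z":0,"ax":0,"ay":0,"az":1,"gripper":0.24}

```text
clock: 7.55
position: [0.6895, -0.1023, 0.0595]
ee_rot: [0.905, 0.425, 0.0, 0.0]
ft_force: [2.6, 0.7, -0.0]
grip_width: 0.758
grasp_force: 1.3
```

Run:
```python
from h import *
print(get_obs()['clock'],now(),arc(),disc())
d=arc()[0]; print('ahead',np.linalg.norm(d-now()[:2])); push((*d,now()[3]),[(.6345,-.1723,now()[3],13)])
```

```text
Traceback (most recent call last):
  File "h.py", line 73, in arc
    s=least_squares(lambda q:np.linalg.norm(E-q,axis=1)-.0475,x0,loss='soft_l1',f_scale=.001); x0=s.x
  File "h.py", line 73, in <lambda>
    s=least_squares(lambda q:np.linalg.norm(E-q,axis=1)-.0475,x0,loss='soft_l1',f_scale=.001); x0=s.x
                                            ~^~
ValueError: operands could not be broadcast together with shapes (0,) (2,)
```

```bash
sed -i 's/row\[-3:\].mean()<80/row[-3:].mean()<140/' h.py
python3 - <<'E'
from h import *
print(get_obs()['clock'],now(),disc(),disc('top'))
d=arc(); print(d); d=d[0]; print('ahead',np.linalg.norm(d-now()[:2])); push((*d,now()[3]),[(.6345,-.1723,now()[3],13)])
s=cam('scene'); t=cam('top')
a=cv2.resize(s['color'][190:340,180:340],None,fx=2.5,fy=2.5)[:,:,::-1]; b=cv2.resize(t['color'][130:280,320:480],None,fx=2.5,fy=2.5)[:,:,::-1]
cv2.imwrite('pics/s5.png',np.hstack([a,b]))
E
```

```text
7.6 [  0.68890359  -0.1032454    0.05948562 -39.76261617] [] []
(array([ 0.6592, -0.138 ]), 30, np.float64(0.00075))
ahead 0.04716983010470217
from [  0.6895  -0.1019   0.0593 -39.5229]
[{"x": -2, "y": 0, "z": 0, "ax": 0, "ay": 0, "az": 0, "gripper": 0.24}, {"x": -4, "y": 0, "z": 0, "ax": 0, "ay": 0, "az": 0, "gripper": 0.24}, {"x": -3, "y": 0, "z": 0, "ax": 0, "ay": 0, "az": 0, "gripper": 0.24}, {"x": -3, "y": 0, "z": 0, "ax": 0, "ay": 0, "az": 0, "gripper": 0.24}, {"x": -3, "y": 1, "z": 0, "ax": 0, "ay": 0, "az": 0, "gripper": 0.24}]
[{"x": -4, "y": 0, "z": 0, "ax": 0, "ay": 0, "az": 0, "gripper": 0.24}, {"x": -3, "y": 0, "z": 0, "ax": 0, "ay": 0, "az": 0, "gripper": 0.24}, {"x": -3, "y": 0, "z": 0, "ax": 0, "ay": 0, "az": 0, "gripper": 0.24}, {"x": -3, "y": 1, "z": 0, "ax": 0, "ay": 0, "az": 0, "gripper": 0.24}, {"x": -4, "y": 0, "z": 0, "ax": 0, "ay": 0, "az": 0, "gripper": 0.24}]
[{"x": -3, "y": 0, "z": 0, "ax": 0, "ay": 0, "az": 0, "gripper": 0.24}, {"x": -3, "y": 0, "z": 0, "ax": 0, "ay": 0, "az": 0, "gripper": 0.24}, {"x": -3, "y": 0, "z": 0, "ax": 0, "ay": 0, "az": 0, "gripper": 0.24}]
to [  0.665   -0.1348   0.0593 -39.5229]
```

View pics/s5.png

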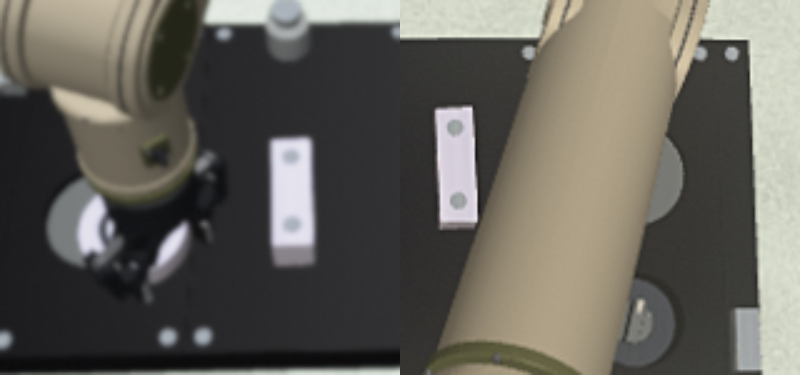

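Request:
apply_moves:
  rows:
    - {"x":-4,"y":0,"z":0,"ax":0,"ay":0,"az":0,"gripper":0.24}
    - {"x":-4,"y":0,"z":0,"ax":0,"ay":0,"az":0,"gripper":0.24}
    - {"x":-4,"y":0,"z":0,"ax":0,"ay":0,"az":0,"gripper":0.24}
    - {"x":-4,"y":1,"z":0,"ax":0,"ay":0,"az":0,"gripper":0.24}
    - {"x":-4,"y":0,"z":0,"ax":0,"ay":0,"az":0,"gripper":0.24}

```text
clock: 8.27
position: [0.678, -0.1178, 0.0597]
ee_rot: [0.904, 0.426, 0.001, -0.0]
ft_force: [3.0, 3.0, 2.9]
grip_width: 0.762
grasp_force: 2.3
```

Request:
apply_moves:
  rows:
    - {"x":-3,"y":0,"z":0,"ax":0,"ay":0,"az":0,"gripper":0.24}
    - {"x":-3,"y":1,"z":0,"ax":0,"ay":0,"az":0,"gripper":0.24}
    - {"x":-3,"y":0,"z":0,"ax":0,"ay":0,"az":0,"gripper":0.24}
    - {"x":-3,"y":0,"z":0,"ax":0,"ay":0,"az":0,"gripper":0.24}
    - {"x":-3,"y":0,"z":0,"ax":0,"ay":0,"az":0,"gripper":0.24}

```text
clock: 8.68
position: [0.6681, -0.1307, 0.0586]
ee_rot: [0.905, 0.426, -0.001, -0.0]
ft_force: [0.9, 0.7, -1.3]
grip_width: 0.762
grasp_force: 0.8
```

Run:
```python
from h import *
o=get_obs();print(o['clock'],o['ft_force'],now(),arc(),arc(.062),disc())
```

```text
8.6833 [ 0.93819     0.65848134 -1.26768369] [  0.66805579  -0.13068368   0.05861458 -39.55787486] (array([ 0.6357, -0.1661]), 28, np.float64(0.0018)) (array([ 0.6329, -0.1688]), 30, np.float64(0.00138)) []
```

Request:
apply_moves:
  rows:
    - {"x":-2,"y":0,"z":0,"ax":0,"ay":0,"az":0,"gripper":0.24}
    - {"x":-2,"y":0,"z":0,"ax":0,"ay":0,"az":0,"gripper":0.24}
    - {"x":-2,"y":0,"z":0,"ax":0,"ay":0,"az":0,"gripper":0.24}

```text
clock: 9.08
position: [0.6651, -0.1345, 0.0591]
ee_rot: [0.904, 0.427, 0.0, -0.0]
ft_force: [1.1, 0.5, -0.9]
grip_width: 0.761
grasp_force: 0.6
```

Run:
```python
from h import *
o=get_obs();print(o['clock'],o['ft_force'],now(),arc(),arc(.062),disc())
s=cam('scene'); cv2.imwrite('pics/s6.png',cv2.resize(s['color'][230:340,170:300],None,fx=5,fy=5,interpolation=2)[:,:,::-1])
```

```text
9.0833 [ 1.1270154   0.47700207 -0.90865866] [  0.66507408  -0.13448634   0.05911179 -39.50848082] (array([ 0.6358, -0.1685]), 33, np.float64(0.00147)) (array([ 0.6332, -0.1706]), 32, np.float64(0.00065)) []
```

View pics/s6.png

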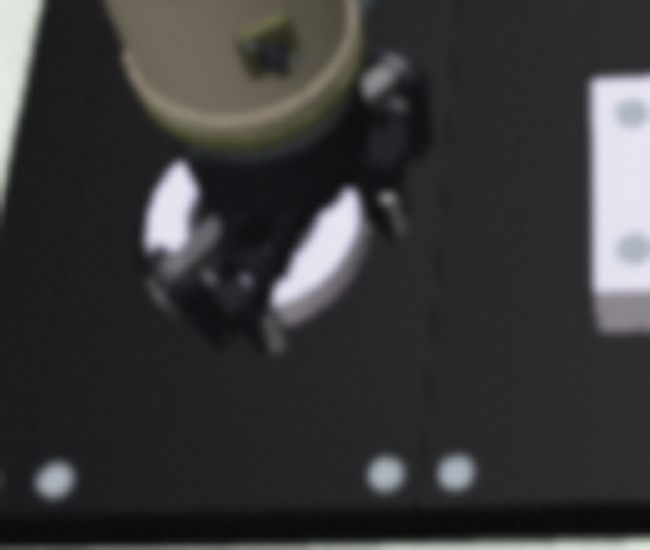

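The disc seems seated: the fit at the seated height (0.062) has the lower residual. Backing off and rising to check.

Request:
apply_moves:
  rows:
    - {"x":10,"y":0,"z":0,"ax":0,"ay":0,"az":0,"gripper":0.24}
    - {"x":15,"y":0,"z":-10,"ax":0,"ay":0,"az":0,"gripper":0.24}
    - {"x":10,"y":0,"z":-30,"ax":0,"ay":0,"az":0,"gripper":0.24}
    - {"x":10,"y":0,"z":-40,"ax":0,"ay":0,"az":0,"gripper":0.24}
    - {"x":10,"y":0,"z":-40,"ax":0,"ay":0,"az":0,"gripper":0.24}

```text
clock: 9.7
position: [0.7002, -0.0908, 0.18]
ee_rot: [0.904, 0.427, -0.001, -0.0]
ft_force: [1.3, -0.2, 0.8]
grip_width: 0.762
grasp_force: 0.0
```

Request:
apply_moves:
  rows:
    - {"x":36,"y":0,"z":-10,"ax":0,"ay":0,"az":-4,"gripper":0.24}
    - {"x":36,"y":0,"z":0,"ax":0,"ay":0,"az":-4,"gripper":0.24}
    - {"x":36,"y":0,"z":0,"ax":0,"ay":0,"az":-4,"gripper":0.24}
    - {"x":36,"y":0,"z":0,"ax":0,"ay":0,"az":-4,"gripper":0.24}
    - {"x":36,"y":0,"z":0,"ax":0,"ay":0,"az":-4,"gripper":0.24}

```text
clock: 10.12
position: [0.7947, 0.0626, 0.1892]
ee_rot: [0.816, 0.578, 0.0, -0.0]
ft_force: [-0.4, 0.5, 0.0]
grip_width: 0.764
grasp_force: 0.0
```

Run:
```python
from h import *
print(get_obs()['clock'],now())
for n in('scene','top'):
    print(n,disc(n,.062),disc(n,.071))
s=cam('scene'); t=cam('top')
a=cv2.resize(s['color'][195:315,160:280],None,fx=3.3,fy=3.3,interpolation=2)[:,:,::-1]; b=cv2.resize(t['color'][170:290,350:470],None,fx=3.3,fy=3.3,interpolation=2)[:,:,::-1]
cv2.imwrite('pics/s7.png',np.hstack([a,b]))
```

```text
10.1167 [  0.79474686   0.06263811   0.18920836 -19.33072484]
scene [(array([ 0.6356, -0.1702]), np.float64(0.0214), np.float64(0.00065)), (array([ 0.6358, -0.1704]), np.float64(0.0306), np.float64(0.00068))] [(array([ 0.6407, -0.1679]), np.float64(0.0211), np.float64(0.00065)), (array([ 0.6408, -0.1679]), np.float64(0.0302), np.float64(0.00067))]
top [(array([ 0.6362, -0.169 ]), np.float64(0.0209), np.float64(0.00074)), (array([ 0.6361, -0.169 ]), np.float64(0.0311), np.float64(0.00073))] [(array([ 0.6343, -0.1671]), np.float64(0.0207), np.float64(0.00073)), (array([ 0.6343, -0.1672]), np.float64(0.0308), np.float64(0.00071))]
```

View pics/s7.png

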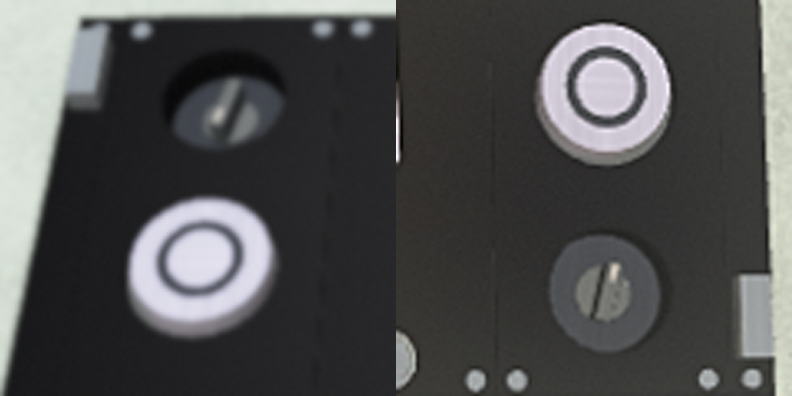

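Scene half: disc at (200,258). Top half: disc at (605,88). Both cameras agree on its position only at the seated height, so it is in the pocket. The knob is at (603,293) in the top half, with its bar tilted about 14° clockwise. Next I measure its centre and angle numerically.

Run:
```python
from h import *
k=np.array([.489,-.174])
for n in('top','scene'):
    c=cam(n); g=cv2.cvtColor(c['color'],cv2.COLOR_RGB2GRAY).astype(np.float32)
    print(n)
    xs=np.arange(.030,-.031,-.003); ys=np.arange(.030,-.031,-.003)
    P=np.array([[k[0]+x,k[1]+y,.0405] for x in xs for y in ys]); uv=w2px(c,P).astype(np.float32)
    v=cv2.remap(g,uv[:,0].reshape(21,21),uv[:,1].reshape(21,21),1)
    for x,r in zip(xs,v): print('%4d'%round(x*1000),' '.join('%3d'%q for q in r))
```

```text
top
  30  82  81  79  79  80  79  79  80  81  81  81  81  81  81  82  83  81  68  48  40  40
  27  80  81  80  79  80  79  79  79  80  81  81  81  80  82  83  82  82  82  68  48  39
  24  80  82  79  79  80  79  79  79  79  78  75  73  77  82  82  81  81  83  83  67  45
  21  80  81  80  79  81  78  78  79  77  71  90 105  96  79  82  81  80  82  83  82  61
  18  80  80  81  79  79  80  86  93  74  65 121 176 152  88  79  81  80  81  82  83  75
  15  81  82  80  78  85 103 113 108  60  76 135 197 148  92  79  80  79  83  82  82  83
  12  80  82  79  87 106 117 119 101  43  90 151 191 124  90  80  80  80  81  82  81  84
   9  80  80  82 107 118 118 116  91  48 101 150 165 110 102  92  80  78  81  82  82  83
   6  81  81  93 118 117 118 113  77  65 110 130 132 105 111 121  89  79  81  81  81  83
   3  80  81 106 119 117 119 110  61  82 117 116 115 112 116 120  92  79  82  82  81  83
   0  81  84 112 118 117 119 107  56  90 120 117 111 110 119 114  93  79  81  81  81  83
  -3  80  86 114 120 118 117  94  60 101 122 117 107 103 119 114  94  79  82  81  81  84
  -6  80  84 110 119 118 116
[... 1947 characters left out ...]
0  71  69  68  63  55  66  99 116 114  98  79  70  68  67  65  58  46  32  19
 -12  63  67  69  69  68  65  62  76 105 117 110  92  75  69  66  62  56  47  33  21  12
 -15  50  59  64  67  67  65  67  83 108 116 105  86  70  63  59  52  42  32  21  14  11
 -18  33  43  51  56  59  61  65  80 100 106  94  74  59  51  45  37  28  19  13  12  10
 -21  18  26  33  39  44  48  53  63  76  80  71  55  42  35  29  21  16  12  10  11   9
 -24  12  15  19  22  26  31  34  39  45  46  43  34  26  20  16  13  11   9  10  10   9
 -27  12  12  13  14  15  18  19  20  22  22  20  18  14  12  10  10   9   9  10  10  10
 -30  13  13  11  11  12  12  13  13  13  12  11  12  11  12  11   9   9  10  10  11  11
```

Both cameras agree: knob centre (0.490,-0.174), bar at about -13.5° world, so the knob angle is about 0.25 rad. Going over it with tool yaw 76.5°.

```bash
sed -i 's/gripper=.24/gripper=.5/' h.py
python3 - <<'E'
from h import *
plan([(.49,-.174,.15,76.5,20)])
E
```

```text
from [  0.7937   0.059    0.1896 -19.6503]
[{"x": -16, "y": -10, "z": 2, "ax": 0, "ay": 0, "az": -5, "gripper": 0.5}, {"x": -15, "y": -12, "z": 2, "ax": 0, "ay": 0, "az": -5, "gripper": 0.5}, {"x": -14, "y": -13, "z": 2, "ax": 0, "ay": 0, "az": -4, "gripper": 0.5}, {"x": -13, "y": -14, "z": 2, "ax": 0, "ay": 0, "az": -5, "gripper": 0.5}, {"x": -12, "y": -15, "z": 2, "ax": 0, "ay": 0, "az": -5, "gripper": 0.5}]
[{"x": -11, "y": -16, "z": 2, "ax": 0, "ay": 0, "az": -5, "gripper": 0.5}, {"x": -9, "y": -17, "z": 2, "ax": 0, "ay": 0, "az": -5, "gripper": 0.5}, {"x": -7, "y": -18, "z": 2, "ax": 0, "ay": 0, "az": -4, "gripper": 0.5}, {"x": -6, "y": -18, "z": 2, "ax": 0, "ay": 0, "az": -5, "gripper": 0.5}, {"x": -5, "y": -18, "z": 2, "ax": 0, "ay": 0, "az": -5, "gripper": 0.5}]
[{"x": -3, "y": -19, "z": 2, "ax": 0, "ay": 0, "az": -5, "gripper": 0.5}, {"x": -1, "y": -19, "z": 2, "ax": 0, "ay": 0, "az": -5, "gripper": 0.5}, {"x": 0, "y": -19, "z": 2, "ax": 0, "ay": 0, "az": -4, "gripper": 0.5}, {"x": 2, "y": -20, "z": 2, "ax": 0, "ay": 0, "az": -5, "gripper": 0.5}, {"x": 3, "y": -18, "z": 2, "ax": 0, "ay": 0, "az": -5, "gripper": 0.5}]
[{"x": 5, "y": -19, "z": 2, "ax": 0, "ay": 0, "az": -5, "gripper": 0.5}, {"x": 6, "y": -18, "z": 2, "ax": 0, "ay": 0, "az": -5, "gripper": 0.5}, {"x": 8, "y": -17, "z": 2, "ax": 0, "ay": 0, "az": -5, "gripper": 0.5}, {"x": 10, "y": -17, "z": 2, "ax": 0, "ay": 0, "az": -4, "gripper": 0.5}, {"x": 10, "y": -16, "z": 2, "ax": 0, "ay": 0, "az": -5, "gripper": 0.5}]
to [ 0.4904 -0.1743  0.1496 76.3497]
```

Request:
apply_moves:
  rows:
    - {"x":-16,"y":-10,"z":2,"ax":0,"ay":0,"az":-5,"gripper":0.5}
    - {"x":-15,"y":-12,"z":2,"ax":0,"ay":0,"az":-5,"gripper":0.5}
    - {"x":-14,"y":-13,"z":2,"ax":0,"ay":0,"az":-4,"gripper":0.5}
    - {"x":-13,"y":-14,"z":2,"ax":0,"ay":0,"az":-5,"gripper":0.5}
    - {"x":-12,"y":-15,"z":2,"ax":0,"ay":0,"az":-5,"gripper":0.5}

```text
clock: 10.93
position: [0.7172, 0.0006, 0.1796]
ee_rot: [0.678, 0.735, 0.0, 0.0]
ft_force: [0.2, -1.4, 1.1]
grip_width: 0.503
grasp_force: 0.0
```

Request:
apply_moves:
  rows:
    - {"x":-11,"y":-16,"z":2,"ax":0,"ay":0,"az":-5,"gripper":0.5}
    - {"x":-9,"y":-17,"z":2,"ax":0,"ay":0,"az":-5,"gripper":0.5}
    - {"x":-7,"y":-18,"z":2,"ax":0,"ay":0,"az":-4,"gripper":0.5}
    - {"x":-6,"y":-18,"z":2,"ax":0,"ay":0,"az":-5,"gripper":0.5}
    - {"x":-5,"y":-18,"z":2,"ax":0,"ay":0,"az":-5,"gripper":0.5}

```text
clock: 11.35
position: [0.6413, -0.0576, 0.1697]
ee_rot: [0.51, 0.86, 0.0, 0.0]
ft_force: [0.9, -0.5, -0.4]
grip_width: 0.503
grasp_force: 0.0
```

Request:
apply_moves:
  rows:
    - {"x":-3,"y":-19,"z":2,"ax":0,"ay":0,"az":-5,"gripper":0.5}
    - {"x":-1,"y":-19,"z":2,"ax":0,"ay":0,"az":-5,"gripper":0.5}
    - {"x":0,"y":-19,"z":2,"ax":0,"ay":0,"az":-4,"gripper":0.5}
    - {"x":2,"y":-20,"z":2,"ax":0,"ay":0,"az":-5,"gripper":0.5}
    - {"x":3,"y":-18,"z":2,"ax":0,"ay":0,"az":-5,"gripper":0.5}

```text
clock: 11.77
position: [0.5651, -0.1159, 0.1596]
ee_rot: [0.321, 0.947, 0.0, 0.0]
ft_force: [1.0, -1.0, 0.2]
grip_width: 0.502
grasp_force: 0.0
```

Request:
apply_moves:
  rows:
    - {"x":5,"y":-19,"z":2,"ax":0,"ay":0,"az":-5,"gripper":0.5}
    - {"x":6,"y":-18,"z":2,"ax":0,"ay":0,"az":-5,"gripper":0.5}
    - {"x":8,"y":-17,"z":2,"ax":0,"ay":0,"az":-5,"gripper":0.5}
    - {"x":10,"y":-17,"z":2,"ax":0,"ay":0,"az":-4,"gripper":0.5}
    - {"x":10,"y":-16,"z":2,"ax":0,"ay":0,"az":-5,"gripper":0.5}

```text
clock: 12.18
position: [0.4896, -0.1748, 0.1496]
ee_rot: [0.117, 0.993, 0.0, 0.0]
ft_force: [0.2, -1.2, 0.2]
grip_width: 0.497
grasp_force: 0.0
```

Run:
```python
from h import *
o=get_obs(); print(o['clock'],o['grip_width'],o['joint_pos'].round(2))
plan([(.49,-.174,.055,76.5,5),(.49,-.174,.034,76.5,4)])
```

```text
12.1833 0.4973310571181669 [-0.04  0.17  0.33  1.87 -0.06  1.11  1.65]
from [ 0.4896 -0.1748  0.1496 76.5467]
[{"x": 0, "y": 0, "z": 19, "ax": 0, "ay": 0, "az": 0, "gripper": 0.5}, {"x": 0, "y": 0, "z": 19, "ax": 0, "ay": 0, "az": 0, "gripper": 0.5}, {"x": 0, "y": 1, "z": 19, "ax": 0, "ay": 0, "az": 0, "gripper": 0.5}, {"x": 0, "y": 0, "z": 19, "ax": 0, "ay": 0, "az": 0, "gripper": 0.5}, {"x": 0, "y": 0, "z": 19, "ax": 0, "ay": 0, "az": 0, "gripper": 0.5}]
[{"x": 0, "y": 0, "z": 5, "ax": 0, "ay": 0, "az": 0, "gripper": 0.5}, {"x": 0, "y": 0, "z": 5, "ax": 0, "ay": 0, "az": 0, "gripper": 0.5}, {"x": 0, "y": 0, "z": 5, "ax": 0, "ay": 0, "az": 0, "gripper": 0.5}, {"x": 0, "y": 0, "z": 6, "ax": 0, "ay": 0, "az": 0, "gripper": 0.5}]
to [ 4.89800e-01 -1.73800e-01  3.36000e-02  7.65467e+01]
```

Request:
apply_moves:
  rows:
    - {"x":0,"y":1,"z":19,"ax":0,"ay":0,"az":0,"gripper":0.5}
    - {"x":0,"y":0,"z":19,"ax":0,"ay":0,"az":0,"gripper":0.5}
    - {"x":0,"y":0,"z":19,"ax":0,"ay":0,"az":0,"gripper":0.5}
    - {"x":0,"y":0,"z":19,"ax":0,"ay":0,"az":0,"gripper":0.5}
    - {"x":0,"y":0,"z":19,"ax":0,"ay":0,"az":0,"gripper":0.5}

```text
clock: 12.6
position: [0.4908, -0.1733, 0.054]
ee_rot: [0.119, 0.993, 0.0, 0.001]
ft_force: [-0.1, 0.2, -0.7]
grip_width: 0.502
grasp_force: 0.0
```

Request:
apply_moves:
  rows:
    - {"x":0,"y":0,"z":5,"ax":0,"ay":0,"az":0,"gripper":0.5}
    - {"x":0,"y":0,"z":5,"ax":0,"ay":0,"az":0,"gripper":0.5}
    - {"x":0,"y":0,"z":5,"ax":0,"ay":0,"az":0,"gripper":0.5}
    - {"x":0,"y":0,"z":5,"ax":0,"ay":0,"az":0,"gripper":0.5}
    - {"x":0,"y":0,"z":0,"ax":0,"ay":0,"az":0,"gripper":0.5}

```text
clock: 13.02
position: [0.4912, -0.1725, 0.0341]
ee_rot: [0.118, 0.993, 0.0, 0.0]
ft_force: [-0.0, -0.6, 0.8]
grip_width: 0.5
grasp_force: 0.0
```

Request:
apply_moves:
  rows:
    - {"x":0,"y":0,"z":0,"ax":0,"ay":0,"az":0,"gripper":0.7}
    - {"x":0,"y":0,"z":0,"ax":0,"ay":0,"az":0,"gripper":0.8}
    - {"x":0,"y":0,"z":0,"ax":0,"ay":0,"az":0,"gripper":0.9}
    - {"x":0,"y":0,"z":0,"ax":0,"ay":0,"az":0,"gripper":1.0}
    - {"x":0,"y":0,"z":0,"ax":0,"ay":0,"az":0,"gripper":1.0}
  newtons: 30

```text
clock: 13.43
position: [0.4911, -0.1752, 0.0352]
ee_rot: [0.119, 0.993, -0.001, 0.001]
ft_force: [-2.3, -8.4, 3.5]
grip_width: 0.129
grasp_force: 33.5
```

Request:
apply_moves:
  rows:
    - {"x":0,"y":-2,"z":0,"ax":0,"ay":0,"az":0,"gripper":1.0}
    - {"x":0,"y":0,"z":0,"ax":0,"ay":0,"az":5,"gripper":1.0}
    - {"x":0,"y":0,"z":0,"ax":0,"ay":0,"az":5,"gripper":1.0}
    - {"x":0,"y":0,"z":0,"ax":0,"ay":0,"az":5,"gripper":1.0}
    - {"x":0,"y":0,"z":0,"ax":0,"ay":0,"az":5,"gripper":1.0}

```text
clock: 13.85
position: [0.4908, -0.176, 0.0352]
ee_rot: [0.291, 0.957, -0.001, 0.001]
ft_force: [-3.1, -6.1, 6.3]
grip_width: 0.132
grasp_force: 33.7
```

Run:
```python
from h import *
o=get_obs(); print(o['clock'],now(),o['ft_force'],o['torque'],o['grip_width'],o['grasp_force'])
```

```text
13.85 [ 4.90814380e-01 -1.76034538e-01  3.51672907e-02  5.61665710e+01] [-3.0828852  -6.08956721  6.3017376 ] [-1.22817571  0.77321632  0.06718465] 0.13226733071827085 33.71138513088226
```

Request:
apply_moves:
  rows:
    - {"x":0,"y":-1,"z":0,"ax":0,"ay":0,"az":6,"gripper":1.0}
    - {"x":0,"y":0,"z":0,"ax":0,"ay":0,"az":6,"gripper":1.0}
    - {"x":0,"y":0,"z":0,"ax":0,"ay":0,"az":6,"gripper":1.0}
    - {"x":0,"y":0,"z":0,"ax":0,"ay":0,"az":6,"gripper":1.0}
    - {"x":0,"y":0,"z":0,"ax":0,"ay":0,"az":6,"gripper":1.0}

```text
clock: 14.27
position: [0.4899, -0.177, 0.0351]
ee_rot: [0.529, 0.849, -0.001, 0.0]
ft_force: [-5.8, -6.1, 9.0]
grip_width: 0.129
grasp_force: 34.0
```

Request:
apply_moves:
  rows:
    - {"x":0,"y":0,"z":0,"ax":0,"ay":0,"az":6,"gripper":1.0}
    - {"x":0,"y":0,"z":0,"ax":0,"ay":0,"az":6,"gripper":1.0}
    - {"x":0,"y":0,"z":0,"ax":0,"ay":0,"az":5,"gripper":1.0}
    - {"x":0,"y":0,"z":0,"ax":0,"ay":0,"az":3,"gripper":1.0}
    - {"x":0,"y":0,"z":0,"ax":0,"ay":0,"az":2,"gripper":1.0}

```text
clock: 14.68
position: [0.4891, -0.1773, 0.0351]
ee_rot: [0.681, 0.733, -0.001, -0.0]
ft_force: [-9.9, -5.5, 12.8]
grip_width: 0.133
grasp_force: 34.6
```

Run:
```python
from h import *
o=get_obs(); print(o['clock'],now(),o['ft_force'],o['torque'],o['grip_width'],o['grasp_force'])
```

```text
14.6833 [ 0.48910623 -0.17727     0.03509388  4.20116433] [-9.86727965 -5.48819357 12.82287917] [-1.28388112  2.04045958  0.0604977 ] 0.13347371605085764 34.60378289222717
```

Request:
apply_moves:
  rows:
    - {"x":0,"y":-1,"z":-1,"ax":0,"ay":0,"az":2,"gripper":1.0}
    - {"x":0,"y":0,"z":0,"ax":0,"ay":0,"az":2,"gripper":1.0}
    - {"x":0,"y":0,"z":0,"ax":0,"ay":0,"az":2,"gripper":1.0}
    - {"x":0,"y":0,"z":0,"ax":0,"ay":0,"az":1,"gripper":1.0}

```text
clock: 15.02
position: [0.4886, -0.1772, 0.0354]
ee_rot: [0.723, 0.69, -0.001, 0.001]
ft_force: [-2.5, -6.9, -2.1]
grip_width: 0.133
grasp_force: 34.6
```

Run:
```python
from h import *
o=get_obs(); print(o['clock'],now(),o['ft_force'],o['torque'],o['grip_width'],o['grasp_force'])
```

```text
15.0167 [ 0.48857201 -0.17716815  0.03535243 -2.67784927] [-2.45694873 -6.93216864 -2.12092604] [-1.67027468  0.39683851  0.55281082] 0.13313786740419506 34.600099325180054
```

The moment jumped from 0.06 to 0.55 N m, so the stop is reached. One small extra turn, then release and rise.

Request:
apply_moves:
  rows:
    - {"x":0,"y":0,"z":0,"ax":0,"ay":0,"az":2,"gripper":1.0}
    - {"x":0,"y":0,"z":0,"ax":0,"ay":0,"az":0,"gripper":1.0}

```text
clock: 15.18
position: [0.4885, -0.1772, 0.0354]
ee_rot: [0.735, 0.678, -0.001, 0.001]
ft_force: [-2.7, -8.1, -1.7]
grip_width: 0.13
grasp_force: 43.0
```

Run:
```python
from h import *
o=get_obs(); print(o['clock'],now(),o['ft_force'],o['torque'])
```

```text
15.1833 [ 0.48854935 -0.17718655  0.03535822 -4.63007482] [-2.70850801 -8.14892239 -1.68934157] [-1.70622041  0.44683301  0.94233602]
```

Request:
apply_moves:
  rows:
    - {"x":0,"y":0,"z":0,"ax":0,"ay":0,"az":0,"gripper":0.5}
    - {"x":0,"y":0,"z":0,"ax":0,"ay":0,"az":0,"gripper":0.5}
    - {"x":0,"y":0,"z":0,"ax":0,"ay":0,"az":0,"gripper":0.5}
    - {"x":0,"y":0,"z":0,"ax":0,"ay":0,"az":0,"gripper":0.5}

```text
clock: 15.52
position: [0.4895, -0.175, 0.0355]
ee_rot: [0.734, 0.679, 0.0, 0.0]
ft_force: [0.2, 0.2, 0.4]
grip_width: 0.499
grasp_force: 0.0
```

Request:
apply_moves:
  rows:
    - {"x":0,"y":0,"z":-10,"ax":0,"ay":0,"az":0,"gripper":0.5}
    - {"x":0,"y":0,"z":-30,"ax":0,"ay":0,"az":0,"gripper":0.5}
    - {"x":0,"y":0,"z":-38,"ax":0,"ay":0,"az":0,"gripper":0.5}
    - {"x":0,"y":0,"z":-38,"ax":0,"ay":0,"az":0,"gripper":0.5}
    - {"x":0,"y":0,"z":-38,"ax":0,"ay":0,"az":0,"gripper":0.5}

```text
clock: 15.93
position: [0.4887, -0.1756, 0.1918]
ee_rot: [0.735, 0.678, 0.0, 0.0]
ft_force: [0.5, -0.3, 0.3]
grip_width: 0.499
grasp_force: 0.0
```

Request:
apply_moves:
  rows:
    - {"x":35,"y":0,"z":0,"ax":0,"ay":0,"az":0,"gripper":0.5}
    - {"x":38,"y":0,"z":0,"ax":0,"ay":0,"az":0,"gripper":0.5}
    - {"x":38,"y":0,"z":0,"ax":0,"ay":0,"az":0,"gripper":0.5}
    - {"x":38,"y":0,"z":0,"ax":0,"ay":0,"az":0,"gripper":0.5}
    - {"x":38,"y":0,"z":0,"ax":0,"ay":0,"az":0,"gripper":0.5}

```text
clock: 16.35
position: [0.5038, 0.0128, 0.1904]
ee_rot: [0.735, 0.678, 0.001, 0.0]
ft_force: [1.8, -0.2, -0.2]
grip_width: 0.499
grasp_force: 0.0
```

Run:
```python
from h import *
o=get_obs(); print(o['clock'],now(),disc('scene',.062),disc('top',.062))
k=np.array([.489,-.175])
c=cam('top'); g=cv2.cvtColor(c['color'],cv2.COLOR_RGB2GRAY).astype(np.float32)
xs=np.arange(.027,-.028,-.003)
P=np.array([[k[0]+x,k[1]+y,.0405] for x in xs for y in xs]); uv=w2px(c,P).astype(np.float32)
v=cv2.remap(g,uv[:,0].reshape(19,19),uv[:,1].reshape(19,19),1)
for x,r in zip(xs,v): print('%4d'%round(x*1000),' '.join('%3d'%q for q in r))
a=cv2.imread('pics/s0.png').astype(int); b=cam('scene')['color'][:,:,::-1].astype(int)
m=(np.abs(a-b).max(2)>45).astype(np.uint8); m=cv2.morphologyEx(m,cv2.MORPH_OPEN,np.ones((3,3)))
print(cv2.connectedComponentsWithStats(m)[2][1:])
```

```text
16.35 [ 0.50383987  0.01276317  0.19044839 -4.5493536 ] [(array([ 0.6353, -0.1701]), np.float64(0.0216), np.float64(0.00064)), (array([ 0.6359, -0.1701]), np.float64(0.0302), np.float64(0.00069))] [(array([ 0.6362, -0.169 ]), np.float64(0.0209), np.float64(0.00074)), (array([ 0.6361, -0.169 ]), np.float64(0.0311), np.float64(0.00072))]
  27  84  83  82  83  82  82  82  83  83  84  83  83  84  84  84  84  82  64  45
  24  84  83  82  83  82  81  82  83  83  82  82  83  84  84  82  82  85  80  60
  21  84  84  82  82  82  80  79  79  80  82  81  83  85  83  82  83  83  85  82
  18  83  82  81  80  80  91  96 102  96  88  85  82  83  84  82  82  83  85  87
  15  84  81  82  93 107 114 116 119 115 112 106  90  84  84  84  83  83  83  84
  12  83  81  96 115 120 119 119 119 119 119 119 109  91  83  84  82  84  83  82
   9  83  91 116 120 120 120 119 118 118 119 119 119 107  88  82  81  83  84  84
   6  82  90 113 113 109 107 109 107 107 106 105 103 104  89  79  81  83  83  83
   3  68  76 111 115 112 111 112 110 109 109 107 115 130 129 127 119  85  81  82
   0  61  80 120 124 121 121 121 
[... 693 characters left out ...]
86
 -27  86  84  83  82  84  83  80  82  84  82  82  84  85  85  84  84  85  87  78
[[ 276    0   61   53 1289]
 [ 555    0    7    8   33]
 [ 511    0   72   85 2643]
 [ 260    2    4   35  107]
 [ 266    4   45   61 1554]
 [ 573   15   16    5   66]
 [ 273   16   27    7  134]
 [ 331   38    3    4   12]
 [ 330   43    3    6   18]
 [ 260   50    7   11   63]
 [ 319   51    4    9   31]
 [ 326   61    6   10   50]
 [ 261   62   63   70 1095]
 [ 278   86   37   12  348]
 [ 276  133   44   71 1786]
 [ 220  224    5    3   15]
 [ 223  228    5    4   18]
 [ 233  229    5    4   18]
 [ 225  234    5    4   18]
 [ 199  254   43   39  846]
 [ 371  258   45   43 1521]
 [ 211  265   20   17  272]]
```

The disc is seated, the bar stands across the bed at its stop, and nothing else has moved.

```bash
python3 -c "
from workcell import *
print(hand_in())"
```

```text
the job is handed in; nothing more can be done
None
```

The disc was slid round the stop block into the pocket and sits flat there, the knob is turned clockwise to its stop, nothing else had moved in the last camera check, and the job is handed in.

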